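# Pack the red train into its carrying case after the show

## Task

The show is over: pack our red train away. Put the red coach, locomotive, tank wagon and tipping wagon one by one into the open case drawer, each standing on its wheels, flat on the floor of the recess that is cut to its own length, set down gently rather than dropped. The blue tank wagon and the green locomotive belong to our neighbour: leave them where they stand.

Things in the scene. Friction and masses are not known exactly. Their poses are not given: they have to be found in the camera images.
- red_coach: Red passenger coach with a narrow grey strip along its red roof and a row of black windows: the longest vehicle; sides flat from 15 to 50 mm height. 136 mm long, 36 mm wide, 58 mm high, about 190 g, does not roll. Origin: centre of its underside; x along its length, z up; both ends alike. Grip across its width at mid-length, 36 mm above the origin.
- red_loco: Red diesel locomotive with a tall cab in the middle (44 mm long, 36 mm wide, flat sides 17 to 57 mm up) and a lower bonnet, 26 mm wide, 43 mm high, at each end. 112 mm long, 36 mm wide, 61 mm high, about 240 g, does not roll. Origin: centre of its underside; x along its length, z up; both ends alike. Grip across its width at mid-length, 36 mm above the origin.
- red_tank: Red tank wagon: a lying cylinder, 36 mm in diameter with its axis at 35 mm height, two thin white bands and a small dome on top. 88 mm long, 36 mm wide, 61 mm high, about 140 g, does not roll. Origin: centre of its underside; x along its length, z up; both ends alike. Grip across its width at mid-length, 36 mm above the origin.
- red_tipper: Red tipping wagon: a small open V-shaped tub; the upright sides of the tub run from 28 to 52 mm height and are 36 mm apart outside: the shortest vehicle. 64 mm long, 36 mm wide, 52 mm high, about 90 g, does not roll. Origin: centre of its underside; x along its length, z up; both ends alike. Grip across its width at mid-length, 36 mm above the origin.
- blue_tank: Blue tank wagon, the neighbour's: same shape and size as the red one (88 x 36 x 61 mm). Stays where it stands. Origin: centre of its underside, x along its length.
- green_loco: Green diesel locomotive, the neighbour's: same shape and size as the red one (112 x 36 x 61 mm). Stays where it stands. Origin: centre of its underside, x along its length.
- insert_coach: Wooden slab 170 x 78 x 16 mm fixed in the case drawer, with a green-floored recess 152 x 52 mm, 10 mm deep, for the 136 mm long coach. Origin: centre of the slab's underside, 5 mm above the table; recess centred over it, floor 6 mm and rim 16 mm above it; x along the recess. The four inserts lie side by side 80 mm apart in any order; drawer rim 23 mm above the table.
- insert_loco: Wooden slab 170 x 78 x 16 mm fixed in the case drawer, with a green-floored recess 128 x 52 mm, 10 mm deep, for the 112 mm long loco. Origin: centre of the slab's underside, 5 mm above the table; recess centred over it, floor 6 mm and rim 16 mm above it; x along the recess. The four inserts lie side by side 80 mm apart in any order; drawer rim 23 mm above the table.
- insert_tank: Wooden slab 170 x 78 x 16 mm fixed in the case drawer, with a green-floored recess 104 x 52 mm, 10 mm deep, for the 88 mm long tank. Origin: centre of the slab's underside, 5 mm above the table; recess centred over it, floor 6 mm and rim 16 mm above it; x along the recess. The four inserts lie side by side 80 mm apart in any order; drawer rim 23 mm above the table.
- insert_tipper: Wooden slab 170 x 78 x 16 mm fixed in the case drawer, with a green-floored recess 80 x 52 mm, 10 mm deep, for the 64 mm long tipper. Origin: centre of the slab's underside, 5 mm above the table; recess centred over it, floor 6 mm and rim 16 mm above it; x along the recess. The four inserts lie side by side 80 mm apart in any order; drawer rim 23 mm above the table.
There are look-alikes about, which are no part of the job. Leave any purple look-alike of the red_tipper alone.

How it is judged:
By the outcome, as a careful person would: the job done as asked, in the order asked, and still so for the second after the job is handed in, with the robot touching nothing.
It also fails if it takes over 90 s, if anything falls off the work surface, if the arm or the gripper's body presses on something with over 40 N, if the wrist force passes 120 N, or if a joint passes its speed limit or range.

## Robot

A 6-joint arm with a two-finger parallel gripper is mounted at the origin on the work surface. World frame = base frame: x ahead of the robot, y to its left, z up, the work surface at z = 0. Lengths are in m, angles in rad, forces in N, time in s.
With the tool pointing down it reaches from about 0.25 to 0.8 m from the base axis. Payload 8.5 kg.
Tool frame: the origin (TCP) lies midway between the tips of the shut fingers; the grasp point (between the pads) lies manip.hold_point_z behind it (manip.hold_point_z is the distance from the TCP to the grasp point, in m); z points along the fingers, y is the direction in which the jaws open and shut (so a half turn about z gives the same grasp; the last joint's range is limited). The gripper opens to 85 mm and grips with 20 to 120 N. Pads are 22 mm wide; open, the fingers measure 114 mm over their backs; the gripper's body (76 mm by 85 mm) begins 54 mm behind the grasp point. The pads swing forward as they close: fully open they stand 13 mm farther back than shut.
Start: joints at [-1.195, 0.238, -0.013, 1.319, 0, 1.571], TCP at [0.193, -0.488, 0.206] pointing down, gripper open.
Joint ranges: [-2.66, 2.66], [-1.03, 1.9], [-1.14, 1.46], [-1.82, 2.27], [-1.45, 1.34], [-3.14, 3.14]. Speed limits (rad/s): [2.22, 2.22, 2.79, 3.14, 3.14, 3.14].

## Interface

Orientations are given as a rotation vector (axis times angle).
In Python, from bench import manip, viewer gives the robot as it stands. The module is installed in compiled form; this text tells all that it offers.
- The arm moves only by the tool arm_command, never from a script. Its argument "series" is a list of rows, each a list of 3 entries, a list of its own where there are three numbers: the turn, a rotation vector about the tool's x, y, z in degrees, then the shift along the tool's x, y, z in cm, then the opening, from 0 (shut) to 1 (fully open). In form: [[[ax, ay, az], [tx, ty, tz], hand], ...]. A call has 1 to 20 rows; each row shifts and turns the commanded pose from where the row before left it, along the tool's axes as they then stand; what a row does not reach is not made up. A row lasts 1/12 s, in which the tool goes at most 41.7 mm and 7.16 degrees, less where a joint would pass 70% of its speed; a pose out of reach is approached as far as the arm can. A call with a gripper value outside its range is refused whole. The fingers move at their own pace and stop on an object; "grip_force" is the grip in N (left out, the last holds). Time passes only in rows, so rows that do not move let the fingers close. It gives the time, the measured TCP pose, the force and the opening at its end, in the units of the state.
- manip.state(): the state, without advancing time (a new reading comes with each control period).
- viewer.read_camera(name): name is "side" or "top"; returns a dict with "pixels" (420x560x3 uint8, red, green, blue), "range_z" (420x560 float32, m along the optical axis (not along the pixel's ray), 0 where there is no reading), "fx", "fy", "cx", "cy" (pixels), "dist" ([k1, k2, p1, p2, k3] as OpenCV has them; the pictures are not rectified), "position" and "rotation" of the camera in the world. Camera axes: x right, y down, z forward; pixel columns grow to the right and rows downward; lengths in m; the calibration is good to about 2 mm. A picture is of the moment at which its call begins.
- manip.hand_in(): hands the job in, once; it reports no verdict.
The state is a dict: "t": time; "joint_positions": joint angles; "joint_vel": joint speeds; "joint_efforts": joint torques, N m; "tool_pos": TCP position; "ee_rot": TCP orientation; "contact_force": force on the tool from outside, world axes, zero at the start; "ft_torque": the same for the moment, N m; "opening": opening from 0.0 (shut) to 1.0 (fully open).
Only numpy, scipy, OpenCV 4.12 (cv2) and the standard library are available. Lean on these libraries where they do the work, as an engineer would, in place of code of your own. Each camera call takes 0.05 s, during which the arm holds its last target.

## Working session

There is one attempt and no reset: what is moved stays moved. The work goes in short steps, Python scripts to look and compute and a tool call to move; the robot and the scene stay as the last step left them, time stands still between calls to the robot, and variables do not carry over. Pictures are saved under pics/ and viewed, and the job is handed in when it is done.

Besides the shell and the picture viewer there is one more tool, called after "Call:" as name(argument=value, ...) on one line, values as JSON. arm_command: Moves the arm, as the interface text tells. Its arguments: {"type":"object","properties":{"series":{"type":"array","items":{"type":"array"}},"grip_force":{"type":"number"}},"required":["series"]}

```bash
mkdir -p pics; ls; python3 - <<'E'
from bench import manip, viewer
import cv2,pickle
print(manip.state(), manip.hold_point_z)
for n in("top","side"):
    c=viewer.read_camera(n); pickle.dump(c,open(f"{n}0.pkl","wb"))
    cv2.imwrite(f"pics/{n}0.png",cv2.cvtColor(c["pixels"],cv2.COLOR_RGB2BGR))
    print(n,{k:c[k] for k in c if k not in("pixels","range_z")})
E
```

```text
pics
{'t': 0.0, 'joint_positions': array([-1.19499885e+00,  2.38735256e-01, -1.42384171e-02,  1.31923616e+00,
       -2.16838780e-05,  1.57081584e+00]), 'joint_vel': array([-1.61977447e-03, -4.33640107e-05, -2.65395313e-04, -5.57128744e-06,
       -1.16828901e-03,  3.06047832e-04]), 'joint_efforts': array([-4.22556928e-03, -5.38776541e+01,  3.46439445e+01,  1.82169786e-02,
       -3.26247928e-04, -6.17830992e-06]), 'tool_pos': array([ 0.19250642, -0.48793611,  0.20500772]), 'ee_rot': array([-3.08494268e+00, -5.86545181e-01,  4.48032910e-04]), 'contact_force': array([ 0.11421149,  0.1478453 , -0.16851348]), 'ft_torque': array([-0.0404184 ,  0.01438691, -0.04581605]), 'opening': 1.0012813697670426} 0.0187
top {'fx': 379.441723045951, 'fy': 379.441723045951, 'cx': 288.6885905982746, 'cy': 207.14834079166909, 'dist': array([-0.08354764,  0.        ,  0.        ,  0.        ,  0.        ]), 'position': array([0.49105378, 0.01684436, 0.76700674]), 'rotation': array([-2.19720817,  2.21104175, -0.12670153])}
side {'fx': 413.2565302022556, 'fy': 413.2565302022556, 'cx': 281.9148061741603, 'cy': 213.3133345530068, 'dist': array([-0.00637395,  0.        ,  0.        ,  0.        ,  0.        ]), 'position': array([0.30183714, 0.59436865, 0.45154904]), 'rotation': array([-0.50142425,  2.55959012, -1.41372081])}
```

View pics/top0.png

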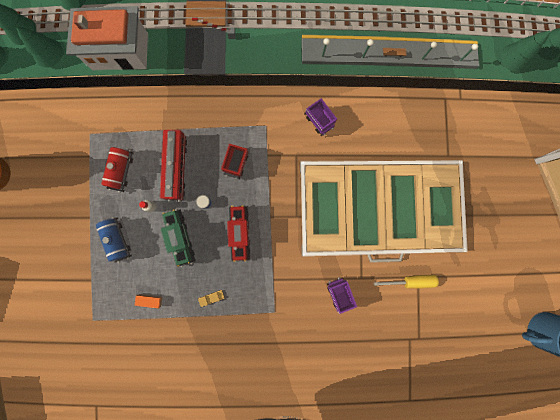

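View pics/side0.png

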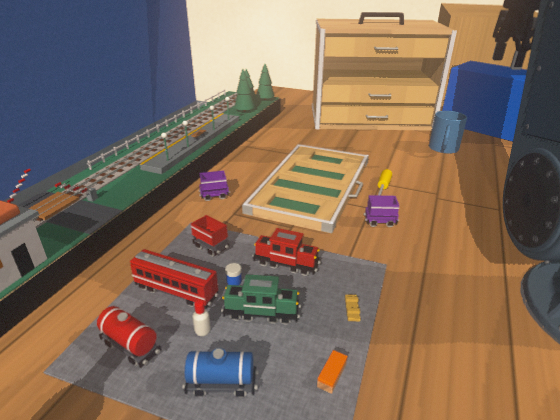

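The top view shows six vehicles on the mat. Red tank (117,168), red coach (173,165), red tipper (236,159), red loco (237,233), blue tank (113,240), green loco (176,237). Two purple tippers stand at (321,117) and (341,295). Other small objects on or near the mat: a red-topped bottle (145,205) and a white tin (203,202). The recesses run left to right: (325,208), (364,207), (403,207), (441,206). By their length in pixels they look like tank, coach, loco and tipper.

```bash
cat > h.py <<'E'
import numpy as np,cv2,pickle
from scipy.spatial.transform import Rotation as R
def cloud(c):
    h,w=c["range_z"].shape
    uv=np.stack(np.meshgrid(np.arange(w),np.arange(h)),-1).reshape(-1,1,2).astype(np.float64)
    K=np.array([[c["fx"],0,c["cx"]],[0,c["fy"],c["cy"]],[0,0,1]])
    n=cv2.undistortPoints(uv,K,c["dist"]).reshape(h,w,2)
    z=c["range_z"]; P=np.dstack([n[...,0]*z,n[...,1]*z,z])
    W=P@R.from_rotvec(c["rotation"]).as_matrix().T+c["position"]
    W[z==0]=np.nan
    return W
def rect(pts):
    r=cv2.minAreaRect((pts*1000).astype(np.float32)); (x,y),(a,b),t=r
    if a<b: a,b,t=b,a,t+90
    t=(t+90)%180-90
    return np.round([x,y,a,b,t],1)
E
python3 - <<'E'
from h import *
c=pickle.load(open("top0.pkl","rb"));W=cloud(c);print("table z",[W[v,u].round(4) for u,v in((300,350),(50,350),(280,140))])
hsv=cv2.cvtColor(c["pixels"],cv2.COLOR_RGB2HSV)
boxes=dict(rtank=(95,135,140,200),coach=(155,125,192,207),tipper=(215,138,256,184),rloco=(218,203,258,264),btank=(90,215,137,268),gloco=(157,208,200,268),p1=(300,95,342,140),p2=(322,272,362,318),bottle=(138,197,153,213),tin=(194,192,212,211))
for k,(a,b,d,e) in boxes.items():
    w=W[b:e,a:d].reshape(-1,3)
    m=w[:,2]>0.012
    hi=w[:,2]>0.028
    print(k,len(w[m]),"all",rect(w[m][:,:2]),"hi",rect(w[hi][:,:2]),"zmax",np.nanmax(w[:,2]).round(4))
g=(hsv[...,0]>50)&(hsv[...,0]<90)&(hsv[...,1]>90)
for k,u in (("A",325),("B",364),("C",403),("D",441)):
    m=np.zeros_like(g);m[165:250,u-18:u+18]=g[165:250,u-18:u+18]
    w=W[m]; print(k,rect(w[:,:2]),"z",np.median(w[:,2]).round(4),len(w))
a=W[155:260,295:475].reshape(-1,3);s=(a[:,2]>0.017);print("drawer",rect(a[s][:,:2]),np.nanmax(a[:,2]))
im=cv2.cvtColor(c["pixels"],cv2.COLOR_RGB2BGR)
cv2.imwrite("pics/c1.png",cv2.resize(im[120:275,85:275],None,fx=4,fy=3.8,interpolation=cv2.INTER_CUBIC))
E
```

```text
table z [array([ 0.2602, -0.036 , -0.0005]), array([0.2602, 0.4689, 0.0007]), array([ 0.6859,  0.0012, -0.0008])]
rtank 966 all [621.7 321.9  87.2  36.6 -13.1] hi [622.1 322.4  75.7  35.2 -12.8] zmax 0.0646
coach 1619 all [620.1 210.8 149.1  54.2 -10.5] hi [627.  210.  132.2  36.2  -1.1] zmax 0.0642
tipper 666 all [632.9  91.6  58.6  37.1 -17.2] hi [634.3  91.2  55.8  37.1 -17.2] zmax 0.0575
rloco 1090 all [495.4  83.2 109.1  36.7   2.9] hi [495.9  83.3 105.   36.7   2.4] zmax 0.067
btank 997 all [483.7 326.1  89.6  35.6  21.2] hi [483.9 326.4  78.   35.3  21.2] zmax 0.0658
gloco 1234 all [487.4 201.3 110.8  37.9  17.5] hi [487.5 201.3 104.   38.1  16.4] zmax 0.0675
p1 684 all [726.4 -78.6  64.5  38.9  36.8] hi [726.5 -78.6  53.   38.9  36.3] zmax 0.0548
p2 684 all [ 375.6 -113.6   59.5   37.5   20.3] hi [ 373.9 -114.1   55.9   37.5   20.6] zmax 0.0544
bottle 134 all [549.1 259.3  21.4  17.2  -4.8] hi [549.1 259.3  21.4  17.2  -4.8] zmax 0.0592
tin 134 all [555.9 152.8  23.   21.8  -1. ] hi [556.6 152.8  21.8  21.7  88.9] zmax 0.0339
A [545.5 -88.9 100.   47.    1. ] z 0.0102 71
B [nan nan  0.  0.  0.] z nan 94
C [ 546.7 -249.5  126.    47.5    0.8] z 0.0106 114
D [ 547.3 -329.9   76.1   44.9    1.5] z 0.0107 62
drawer [ 540.2 -207.7  337.5  199.8  -89.3] 0.027204131077094407
```

View pics/c1.png

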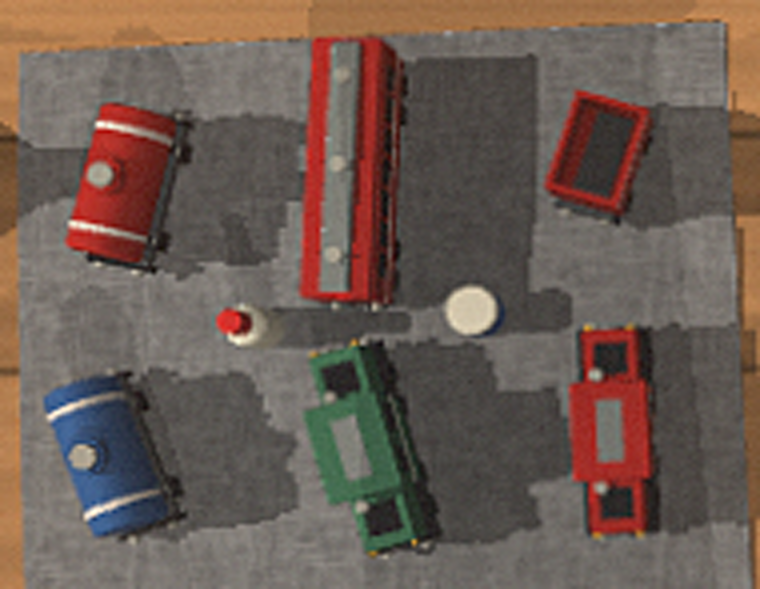

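```bash
cat >> h.py <<'E'
def ray(c,u,v,z):
    K=np.array([[c["fx"],0,c["cx"]],[0,c["fy"],c["cy"]],[0,0,1]])
    n=cv2.undistortPoints(np.stack([u,v],-1).reshape(-1,1,2).astype(np.float64),K,c["dist"]).reshape(-1,2)
    d=np.c_[n,np.ones(len(n))]@R.from_rotvec(c["rotation"]).as_matrix().T
    return c["position"]+d*((z-c["position"][2])/d[:,2])[:,None]
E
python3 - <<'E'
from h import *
c=pickle.load(open("top0.pkl","rb"));W=cloud(c)
for k,(a,b,d,e) in dict(A=(308,172,343,242),B=(347,164,382,250),C=(387,170,420,243),D=(426,180,457,234)).items():
    m=np.zeros(W.shape[:2],bool); m[b:e,a:d]=W[b:e,a:d,2]<0.0165
    n,l,s,_=cv2.connectedComponentsWithStats(m.astype(np.uint8)); i=1+s[1:,4].argmax()
    v,u=np.nonzero(l==i); w=ray(c,u,v,0.021); print(k,s[i],rect(w[:,:2]))
print("mat z",np.nanmedian(W[290:310,170:190,2]), "table by drawer",np.nanmedian(W[300:340,290:310,2]),"rim slab",np.nanmedian(W[175:240,344:347,2]))
for k,z,(a,b,d,e) in (("coach",.05,(155,125,192,207)),("rloco",.05,(218,203,258,264)),("tipper",.042,(215,138,256,184)),("rtank",.04,(95,135,140,200)),("gloco",.05,(157,208,200,268))):
    w=W[b:e,a:d].reshape(-1,3); w=w[w[:,2]>z]; print(k,rect(w[:,:2]),np.percentile(w[:,2],[50,95]).round(4))
im=cv2.cvtColor(c["pixels"],cv2.COLOR_RGB2BGR)
cv2.imwrite("pics/c2.png",cv2.resize(im[150:265,290:480],None,fx=4,fy=4,interpolation=cv2.INTER_CUBIC))
print(W[160:255:6,364].round(3))
E
```

```text
A [ 312  182   27   53 1337] [543.8 -86.8 103.7  51.8  -0.7]
B [ 352  170   28   76 1897] [ 544.9 -167.   150.3   52.1    1. ]
C [ 391  176   27   62 1483] [ 5.461e+02 -2.473e+02  1.237e+02  5.180e+01 -5.000e-01]
D [429 187  25  39 889] [ 5.466e+02 -3.256e+02  7.770e+01  4.970e+01 -2.000e-01]
mat z 0.0023095098281625814 table by drawer -0.000479229252884239 rim slab 0.019721027062136187
coach [627.  210.3 132.3  35.3  -1.2] [0.0581 0.0619]
rloco [495.4  83.3  60.1  36.6   1.5] [0.063  0.0649]
tipper [635.8  90.8  52.5  37.  -17.2] [0.0532 0.0561]
rtank [622.1 322.5  75.6  35.2 -13. ] [0.0527 0.0613]
gloco [487.8 201.4  57.   37.9  17.5] [0.0629 0.0651]
[[ 0.644 -0.173  0.   ]
 [ 0.628 -0.168  0.019]
 [ 0.618 -0.17   0.009]
 [ 0.605 -0.169  0.011]
 [ 0.593 -0.169  0.01 ]
 [ 0.581 -0.169  0.008]
 [ 0.568 -0.168  0.011]
 [ 0.556 -0.168  0.01 ]
 [ 0.544 -0.168  0.008]
 [ 0.532 -0.167  0.01 ]
 [ 0.519 -0.167  0.012]
 [ 0.507 -0.167  0.011]
 [ 0.495 -0.167  0.009]
 [ 0.483 -0.166  0.011]
 [ 0.471 -0.166  0.01 ]
 [ 0.46  -0.163  0.024]]
```

View pics/c2.png

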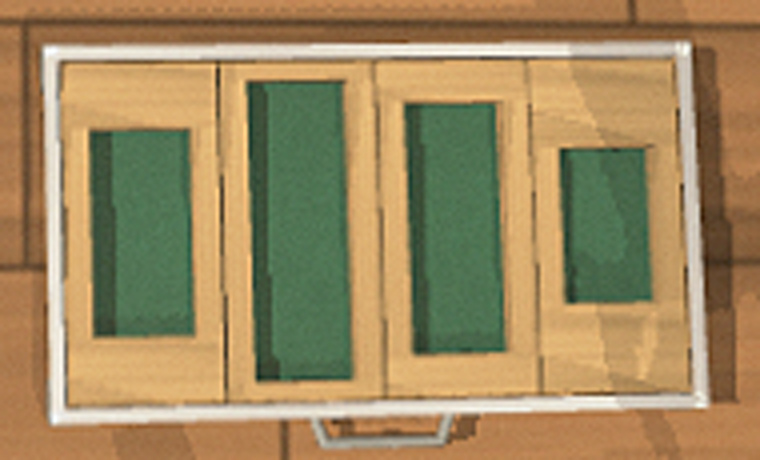

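The recess rims measure 104, 150, 124 and 78 mm long. So, left to right: A tank (0.544,-0.087), B coach (0.545,-0.167), C loco (0.546,-0.2475), D tipper (0.547,-0.327), with a yaw of about 0.7°. The crop confirms the red vehicles. The purple tubs and the blue and green vehicles are not the ones meant. I'll start by turning the tool to about 180° yaw.

Call:
arm_command(series=[[[0,0,-7],[0,0,0],1],[[0,0,-7],[0,0,0],1],[[0,0,-7],[0,0,0],1],[[0,0,-7],[0,0,0],1],[[0,0,-7],[0,0,0],1],[[0,0,-7],[0,0,0],1],[[0,0,-7],[0,0,0],1],[[0,0,-7],[0,0,0],1],[[0,0,-7],[0,0,0],1],[[0,0,-7],[0,0,0],1],[[0,0,-7],[0,0,0],1],[[0,0,-7],[0,0,0],1],[[0,0,-7],[0,0,0],1],[[0,0,-7],[0,0,0],1],[[0,0,-7],[0,0,0],1],[[0,0,-7],[0,0,0],1],[[0,0,-7],[0,0,0],1],[[0,0,-7],[0,0,0],1],[[0,0,-7],[0,0,0],1],[[0,0,-7],[0,0,0],1]], grip_force=40)

```text
t: 1.77
tool_pos: [0.1926, -0.4881, 0.2052]
ee_rot: [-0.495, -3.102, -0.001]
contact_force: [-0.4, 0.2, -0.5]
opening: 0.998
```

```bash
cat > st.py <<'E'
import sys
from h import *
from bench import manip
s=manip.state(); M=R.from_rotvec(s["ee_rot"]).as_matrix()
print("t",round(s["t"],2),"pos",s["tool_pos"].round(4),"yaw",np.degrees(np.arctan2(M[1,0],M[0,0])).round(2),"zax",M[:,2].round(4),"q",s["joint_positions"].round(2),"F",s["contact_force"].round(1),"open",round(s["opening"],3))
if len(sys.argv)>4:
    x,y,z,h=map(float,sys.argv[1:5])
    d=M.T@(np.array([x,y,z])-s["tool_pos"])
    yaw=np.degrees(np.arctan2(M[1,0],M[0,0])); t=(yaw-(180+h)+180)%360-180
    print("shift cm",(d*100).round(2),"turn z deg",round(t,2))
E
python3 st.py .627 .210 .2 -1.1
```

```text
t 1.77 pos [ 0.1926 -0.4881  0.2052] yaw 161.88 zax [-4.e-04  9.e-04 -1.e+00] q [-1.2   0.24 -0.01  1.32 -0.   -0.88] F [-0.4  0.2 -0.5] open 0.998
shift cm [-19.57  79.86   0.57] turn z deg -17.02
```

Call:
arm_command(series=[[[0,0,-6],[0,0,0],1],[[0,0,-6],[0,0,0],1],[[0,0,-5],[0,0,0],1],[[0,0,0],[-1,1.7,0],1],[[0,0,0],[-1.9,3.2,0],1],[[0,0,0],[-1.9,3.2,0],1],[[0,0,0],[-1.9,3.2,0],1],[[0,0,0],[-1.9,3.2,0],1],[[0,0,0],[-1.9,3.2,0],1],[[0,0,0],[-1.9,3.2,0],1],[[0,0,0],[-1.9,3.2,0],1],[[0,0,0],[-1.9,3.2,0],1],[[0,0,0],[-1.9,3.2,0],1],[[0,0,0],[-1.9,3.2,0],1],[[0,0,0],[-1.9,3.2,0],1],[[0,0,0],[-1.9,3.2,0],1],[[0,0,0],[-1.9,3.2,0],1],[[0,0,0],[-1.9,3.2,0],1],[[0,0,0],[-1.9,3.2,0],1]])

```text
t: 3.35
tool_pos: [0.5007, 0.0029, 0.2054]
ee_rot: [-0.04, -3.141, -0.0]
contact_force: [1.0, -0.5, 0.3]
opening: 1.0
```

```bash
python3 st.py .627 .210 .2 -1.1
```

```text
t 3.35 pos [0.5007 0.0029 0.2054] yaw 178.54 zax [-4.e-04  0.e+00 -1.e+00] q [ 0.01  0.2  -0.07  1.31  0.    0.03] F [ 1.  -0.5  0.3] open 1.0
shift cm [-12.1   21.03   0.54] turn z deg -0.36
```

Call:
arm_command(series=[[[0,0,0],[-2,3.5,0],1],[[0,0,0],[-2,3.5,0],1],[[0,0,0],[-2,3.5,0],1],[[0,0,0],[-2,3.5,0],1],[[0,0,0],[-2,3.5,0],1],[[0,0,0],[-1.4,2.3,0],1],[[0,0,0],[-0.7,1.2,0],1],[[0,0,0],[0,0,2],1],[[0,0,0],[0,0,2],1],[[0,0,0],[0,0,1],1],[[0,0,0],[0,0,0],1],[[0,0,0],[0,0,0],1]])

```text
t: 4.35
tool_pos: [0.6263, 0.2075, 0.1555]
ee_rot: [-0.041, -3.14, 0.0]
contact_force: [1.2, 0.6, -0.1]
opening: 0.998
```

```bash
python3 st.py .627 .210 .017 -1.1; python3 - <<'E'
from bench import viewer
import cv2
c=viewer.read_camera("side");cv2.imwrite("pics/s1.png",cv2.cvtColor(c["pixels"],cv2.COLOR_RGB2BGR))
E
```

```text
t 4.35 pos [0.6263 0.2075 0.1555] yaw 178.52 zax [-1.2e-03 -3.0e-04 -1.0e+00] q [0.32 0.49 0.24 1.32 0.   0.35] F [ 1.2  0.6 -0.1] open 0.998
shift cm [-0.08  0.26 13.85] turn z deg -0.38
```

View pics/s1.png

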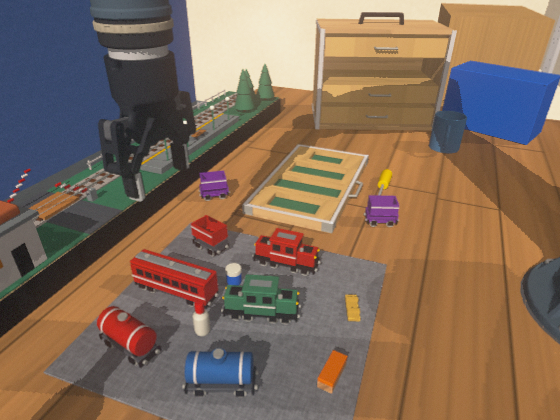

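The side view shows the open gripper straddling the coach from above, with fingers at (137,180) and (180,150) and the coach at (173,277). Going down.

Call:
arm_command(series=[[[0,0,-0.4],[-0.1,0.25,2],1],[[0,0,0],[0,0,2.5],1],[[0,0,0],[0,0,2.5],1],[[0,0,0],[0,0,2.5],1],[[0,0,0],[0,0,2],1],[[0,0,0],[0,0,1.5],1],[[0,0,0],[0,0,0.8],1],[[0,0,0],[0,0,0],1]])

```text
t: 5.07
tool_pos: [0.6274, 0.2099, 0.017]
ee_rot: [-0.03, -3.14, 0.0]
contact_force: [-1.2, 0.1, 0.3]
opening: 0.998
```

Call:
arm_command(series=[[[0,0,0],[0,0,0],0.5],[[0,0,0],[0,0,0],0.45],[[0,0,0],[0,0,0],0.4],[[0,0,0],[0,0,0],0.35],[[0,0,0],[0,0,0],0.2],[[0,0,0],[0,0,0],0],[[0,0,0],[0,0,0],0],[[0,0,0],[0,0,0],0]], grip_force=40)

```text
t: 5.73
tool_pos: [0.6284, 0.2106, 0.019]
ee_rot: [0.029, 3.14, 0.001]
contact_force: [-0.6, -0.1, 5.5]
opening: 0.408
```

```bash
python3 st.py .545 -.167 .12 0.7; python3 - <<'E'
from bench import viewer
import cv2
c=viewer.read_camera("side");cv2.imwrite("pics/s2.png",cv2.cvtColor(c["pixels"],cv2.COLOR_RGB2BGR))
E
```

```text
t 5.73 pos [0.6284 0.2106 0.019 ] yaw 178.93 zax [ 1.8e-03  8.0e-04 -1.0e+00] q [0.32 0.57 0.02 1.02 0.   0.34] F [-0.6 -0.1  5.5] open 0.408
shift cm [  7.61 -37.9  -10.15] turn z deg -1.77
```

View pics/s2.png

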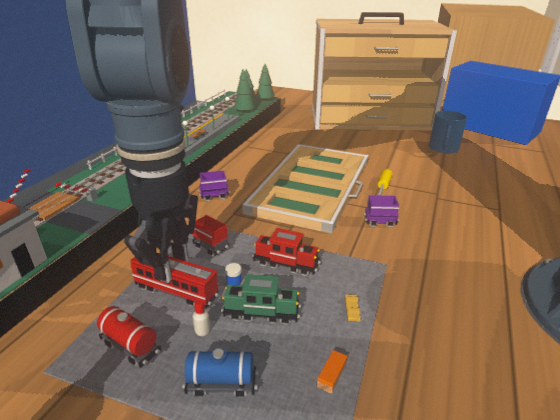

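Opening is 0.408, about 35 mm, so the coach is gripped. Lifting and carrying.

Call:
arm_command(series=[[[0,0,0],[0,0,-0.5],0],[[0,0,0],[0,0,-1.5],0],[[0,0,0],[0,0,-2.5],0],[[0,0,0],[0,0,-2.5],0],[[0,0,0],[0,0,-2],0],[[0,0,0],[0,0,-1],0],[[0,0,0],[0.3,-1.5,0],0],[[0,0,0],[0.6,-3,0],0],[[0,0,0],[0.6,-3,0],0],[[0,0,0],[0.6,-3,0],0],[[0,0,0],[0.6,-3,0],0],[[0,0,0],[0.6,-3,0],0],[[0,0,0],[0.6,-3,0],0],[[0,0,0],[0.6,-3,0],0],[[0,0,0],[0.6,-3,0],0],[[0,0,0],[0.6,-3,0],0],[[0,0,0],[0.6,-3,0],0],[[0,0,0],[0.6,-3,0],0],[[0,0,0],[0.5,-2,0],0],[[0,0,-1.8],[0.2,-1.2,0],0]])

```text
t: 7.45
tool_pos: [0.5426, -0.1678, 0.1166]
ee_rot: [0.016, -3.139, 0.0]
contact_force: [0.2, 0.3, -1.6]
opening: 0.405
```

Call:
arm_command(series=[[[0,0,0],[0,0,0],0],[[0,0,0],[0,0,0],0],[[0,0,0],[0,0,0],0]])

```text
t: 7.7
tool_pos: [0.5442, -0.1648, 0.117]
ee_rot: [0.019, -3.14, -0.001]
contact_force: [-0.1, -0.1, -2.7]
opening: 0.406
```

```bash
python3 st.py .545 -.167 .028 0.7; python3 - <<'E'
from bench import viewer
import cv2
c=viewer.read_camera("side");cv2.imwrite("pics/s3.png",cv2.cvtColor(c["pixels"],cv2.COLOR_RGB2BGR))
E
```

```text
t 7.7 pos [ 0.5442 -0.1648  0.117 ] yaw -179.32 zax [-1.1e-03  7.0e-04 -1.0e+00] q [-0.29  0.36 -0.08  1.14  0.   -0.31] F [-0.1 -0.1 -2.7] open 0.406
shift cm [-0.09 -0.22  8.9 ] turn z deg -0.02
```

View pics/s3.png

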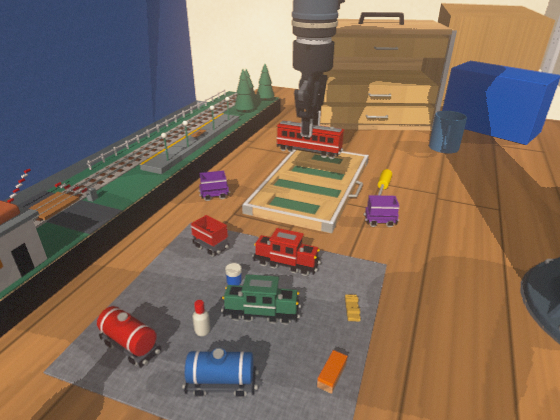

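Call:
arm_command(series=[[[0,0,0],[-0.1,-0.2,1],0],[[0,0,0],[0,0,2],0],[[0,0,0],[0,0,2],0],[[0,0,0],[0,0,1.2],0],[[0,0,0],[0,0,0.8],0],[[0,0,0],[0,0,0.3],0],[[0,0,0],[0,0,0.3],0],[[0,0,0],[0,0,0.2],0],[[0,0,0],[0,0,0.2],0],[[0,0,0],[0,0,0.2],0],[[0,0,0],[0,0,0.2],0],[[0,0,0],[0,0,0],0]])

```text
t: 8.75
tool_pos: [0.5457, -0.1673, 0.0335]
ee_rot: [-0.02, 3.142, 0.0]
contact_force: [-0.2, -0.2, -2.6]
opening: 0.407
```

```bash
python3 st.py .545 -.167 .028 0.7; python3 - <<'E'
from bench import viewer
import cv2
c=viewer.read_camera("side");cv2.imwrite("pics/s4.png",cv2.resize(cv2.cvtColor(c["pixels"],cv2.COLOR_RGB2BGR)[90:240,230:390],None,fx=4,fy=4))
E
```

```text
t 8.75 pos [ 0.5457 -0.1673  0.0335] yaw -179.27 zax [ 0.e+00  1.e-04 -1.e+00] q [-0.3   0.42 -0.2   0.94  0.   -0.31] F [-0.2 -0.2 -2.6] open 0.407
shift cm [0.07 0.03 0.55] turn z deg 0.03
```

View pics/s4.png

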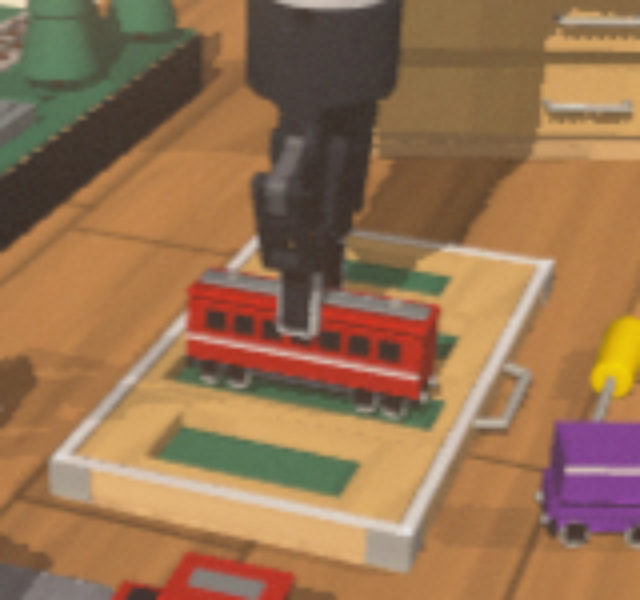

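The coach hangs in its own recess with margin on all sides. Lowering gently to contact.

Call:
arm_command(series=[[[0,0,0],[0,0,0.1],0],[[0,0,0],[0,0,0.1],0],[[0,0,0],[0,0,0.1],0],[[0,0,0],[0,0,0.1],0],[[0,0,0],[0,0,0],0],[[0,0,0],[0,0,0],0]])

```text
t: 9.3
tool_pos: [0.5457, -0.1672, 0.0295]
ee_rot: [0.02, -3.141, -0.0]
contact_force: [0.2, -0.3, -2.6]
opening: 0.404
```

Call:
arm_command(series=[[[0,0,0],[0,0,0.05],0],[[0,0,0],[0,0,0.05],0],[[0,0,0],[0,0,0],0],[[0,0,0],[0,0,0],0]])

```text
t: 9.63
tool_pos: [0.5457, -0.1672, 0.0286]
ee_rot: [0.02, -3.141, -0.0]
contact_force: [-0.7, 0.6, -1.5]
opening: 0.406
```

Call:
arm_command(series=[[[0,0,0],[0,0,0.05],0],[[0,0,0],[0,0,0.05],0],[[0,0,0],[0,0,0],0],[[0,0,0],[0,0,0],0]])

```text
t: 9.97
tool_pos: [0.5457, -0.1672, 0.0275]
ee_rot: [0.02, -3.141, -0.0]
contact_force: [0.0, -0.4, -2.1]
opening: 0.406
```

Call:
arm_command(series=[[[0,0,0],[0,0,0.05],0],[[0,0,0],[0,0,0],0],[[0,0,0],[0,0,0.05],0],[[0,0,0],[0,0,0],0],[[0,0,0],[0,0,0],0]])

```text
t: 10.38
tool_pos: [0.5457, -0.1672, 0.027]
ee_rot: [-0.02, 3.141, 0.0]
contact_force: [-1.7, 0.9, 3.9]
opening: 0.408
```

Contact at z = 0.027. Opening partway and then rising.

Call:
arm_command(series=[[[0,0,0],[0,0,0],0.42],[[0,0,0],[0,0,0],0.45],[[0,0,0],[0,0,0],0.5],[[0,0,0],[0,0,0],0.6],[[0,0,0],[0,0,0],0.6],[[0,0,0],[0,0,0],0.6],[[0,0,0],[0,0,-1],0.6],[[0,0,0],[0,0,-2],0.6],[[0,0,0],[0,0,-3],0.6],[[0,0,0],[0,0,-3],0.6],[[0,0,0],[0,0,-1],0.6]])

```text
t: 11.3
tool_pos: [0.5475, -0.1678, 0.1315]
ee_rot: [-0.02, 3.136, -0.003]
contact_force: [0.0, -0.4, 1.0]
opening: 0.603
```

```bash
python3 st.py .4955 .083 .128 2.7; python3 - <<'E'
from bench import viewer
import cv2
c=viewer.read_camera("side");cv2.imwrite("pics/s5.png",cv2.cvtColor(c["pixels"],cv2.COLOR_RGB2BGR))
E
```

```text
t 11.3 pos [ 0.5475 -0.1678  0.1315] yaw -179.27 zax [ 0.0054 -0.0016 -1.    ] q [-0.3   0.35 -0.05  1.17  0.   -0.31] F [ 0.  -0.4  1. ] open 0.603
shift cm [ 4.88 25.14  0.28] turn z deg -1.97
```

View pics/s5.png

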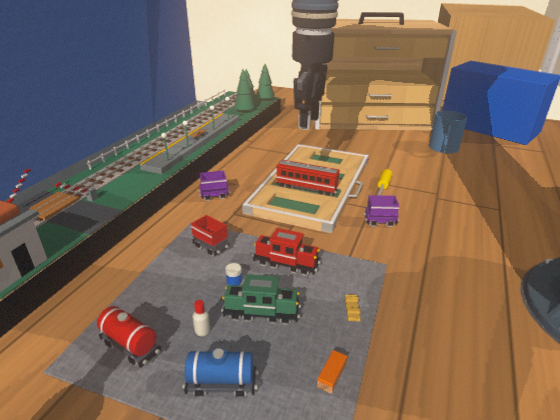

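The coach stands in its recess at (307,178). The loco is next.

Call:
arm_command(series=[[[0,0,0],[0.4,2,0],0.8],[[0,0,0],[0.6,3,0],1],[[0,0,0],[0.6,3,0],1],[[0,0,0],[0.6,3,0],1],[[0,0,0],[0.6,3,0],1],[[0,0,0],[0.6,3,0],1],[[0,0,0],[0.6,3,0],1],[[0,0,0],[0.5,3,0],1],[[0,0,-2],[0.3,1.9,0],1],[[0,0,0],[0,0,2],1],[[0,0,0],[0,0,2],1],[[0,0,0],[0,0,0],1],[[0,0,0],[0,0,0],1]])

```text
t: 12.43
tool_pos: [0.4934, 0.081, 0.0859]
ee_rot: [0.075, -3.138, 0.001]
contact_force: [1.0, 0.4, -0.2]
opening: 0.997
```

```bash
python3 st.py .4955 .083 .017 2.7
```

```text
t 12.43 pos [0.4934 0.081  0.0859] yaw -177.26 zax [-2.8e-03 -4.0e-04 -1.0e+00] q [ 0.16  0.27 -0.29  1.01  0.    0.11] F [ 1.   0.4 -0.2] open 0.997
shift cm [-0.24  0.19  6.89] turn z deg 0.04
```

Call:
arm_command(series=[[[0,0,0],[-0.2,0.2,1],1],[[0,0,0],[0,0,2],1],[[0,0,0],[0,0,2],1],[[0,0,0],[0,0,1.2],1],[[0,0,0],[0,0,0.7],1],[[0,0,0],[0,0,0],1]])

```text
t: 12.93
tool_pos: [0.4961, 0.0829, 0.0167]
ee_rot: [0.074, -3.139, 0.0]
contact_force: [-0.8, 0.3, 0.2]
opening: 0.996
```

Call:
arm_command(series=[[[0,0,0],[0,0,0],0.5],[[0,0,0],[0,0,0],0.45],[[0,0,0],[0,0,0],0.4],[[0,0,0],[0,0,0],0.35],[[0,0,0],[0,0,0],0.2],[[0,0,0],[0,0,0],0],[[0,0,0],[0,0,0],0],[[0,0,0],[0,0,0],0]], grip_force=40)

```text
t: 13.6
tool_pos: [0.4971, 0.0834, 0.0185]
ee_rot: [-0.075, 3.139, 0.001]
contact_force: [-1.2, 0.7, 5.2]
opening: 0.412
```

```bash
python3 st.py .546 -.2475 .12 0.7
```

```text
t 13.6 pos [0.4971 0.0834 0.0185] yaw -177.27 zax [ 1.5e-03  4.0e-04 -1.0e+00] q [ 0.17  0.34 -0.39  0.84  0.    0.12] F [-1.2  0.7  5.2] open 0.412
shift cm [ -3.33 -33.28 -10.15] turn z deg 2.03
```

Call:
arm_command(series=[[[0,0,0],[0,0,-0.5],0],[[0,0,0],[0,0,-1.5],0],[[0,0,0],[0,0,-2.5],0],[[0,0,0],[0,0,-2.5],0],[[0,0,0],[0,0,-2.5],0],[[0,0,0],[0,0,-1],0],[[0,0,0],[-0.2,-1.5,0],0],[[0,0,0],[-0.3,-3,0],0],[[0,0,0],[-0.3,-3,0],0],[[0,0,0],[-0.3,-3,0],0],[[0,0,0],[-0.3,-3,0],0],[[0,0,0],[-0.3,-3,0],0],[[0,0,0],[-0.3,-3,0],0],[[0,0,0],[-0.3,-3,0],0],[[0,0,0],[-0.3,-3,0],0],[[0,0,0],[-0.3,-3,0],0],[[0,0,0],[-0.3,-3,0],0],[[0,0,2],[-0.1,-1.7,0],0],[[0,0,0],[0,0,0],0],[[0,0,0],[0,0,0],0]])

```text
t: 15.27
tool_pos: [0.5447, -0.2472, 0.1218]
ee_rot: [0.016, -3.14, -0.002]
contact_force: [-0.4, 0.5, -3.4]
opening: 0.412
```

```bash
python3 st.py .546 -.2475 .027 0.7; python3 - <<'E'
from bench import viewer
import cv2
c=viewer.read_camera("side");cv2.imwrite("pics/s6.png",cv2.cvtColor(c["pixels"],cv2.COLOR_RGB2BGR))
E
```

```text
t 15.27 pos [ 0.5447 -0.2472  0.1218] yaw -179.41 zax [-0.0012  0.001  -1.    ] q [-0.43  0.4   0.01  1.18  0.   -0.44] F [-0.4  0.5 -3.4] open 0.412
shift cm [-0.14 -0.04  9.48] turn z deg -0.11
```

View pics/s6.png

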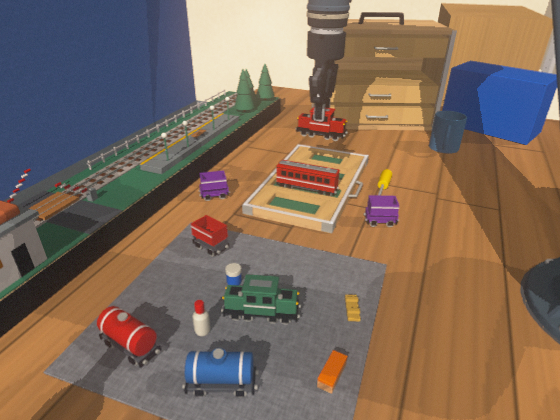

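Call:
arm_command(series=[[[0,0,0],[-0.1,0,1],0],[[0,0,0],[0,0,2],0],[[0,0,0],[0,0,2],0],[[0,0,0],[0,0,1.5],0],[[0,0,0],[0,0,1],0],[[0,0,0],[0,0,0.5],0],[[0,0,0],[0,0,0.3],0],[[0,0,0],[0,0,0.3],0],[[0,0,0],[0,0,0.2],0],[[0,0,0],[0,0,0.2],0],[[0,0,0],[0,0,0.1],0],[[0,0,0],[0,0,0],0]])

```text
t: 16.32
tool_pos: [0.5463, -0.2469, 0.0317]
ee_rot: [-0.02, 3.141, -0.0]
contact_force: [-0.6, -0.5, -1.9]
opening: 0.409
```

```bash
python3 st.py .546 -.2475 .027 0.7; python3 - <<'E'
from bench import viewer
import cv2
c=viewer.read_camera("side");cv2.imwrite("pics/s7.png",cv2.resize(cv2.cvtColor(c["pixels"],cv2.COLOR_RGB2BGR)[90:240,230:390],None,fx=4,fy=4))
E
```

```text
t 16.32 pos [ 0.5463 -0.2469  0.0317] yaw -179.27 zax [ 3.e-04 -0.e+00 -1.e+00] q [-0.42  0.47 -0.13  0.97  0.   -0.44] F [-0.6 -0.5 -1.9] open 0.409
shift cm [ 0.03 -0.06  0.47] turn z deg 0.03
```

View pics/s7.png

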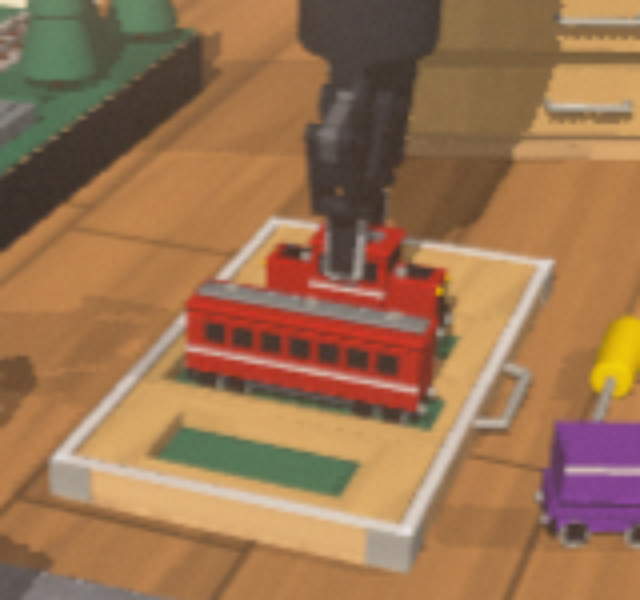

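Call:
arm_command(series=[[[0,0,0],[0,0,0.1],0],[[0,0,0],[0,0,0.1],0],[[0,0,0],[0,0,0.1],0],[[0,0,0],[0,0,0.05],0],[[0,0,0],[0,0,0.05],0],[[0,0,0],[0,0,0],0],[[0,0,0],[0,0,0],0]])

```text
t: 16.95
tool_pos: [0.5462, -0.2468, 0.0275]
ee_rot: [0.02, -3.141, -0.0]
contact_force: [-0.3, 0.2, -2.1]
opening: 0.411
```

Call:
arm_command(series=[[[0,0,0],[0,0,0.05],0],[[0,0,0],[0,0,0.05],0],[[0,0,0],[0,0,0],0],[[0,0,0],[0,0,0],0]])

```text
t: 17.28
tool_pos: [0.5462, -0.2468, 0.0266]
ee_rot: [-0.02, 3.142, 0.0]
contact_force: [-0.4, 0.3, -2.5]
opening: 0.411
```

Call:
arm_command(series=[[[0,0,0],[0,0,0.05],0],[[0,0,0],[0,0,0.05],0],[[0,0,0],[0,0,0],0],[[0,0,0],[0,0,0],0]])

```text
t: 17.62
tool_pos: [0.5463, -0.2468, 0.0266]
ee_rot: [-0.02, 3.141, -0.0]
contact_force: [-3.3, 1.6, 7.8]
opening: 0.409
```

The loco touches down at z = 0.0266. Releasing it.

Call:
arm_command(series=[[[0,0,0],[0,0,-0.05],0.42],[[0,0,0],[0,0,0],0.45],[[0,0,0],[0,0,0],0.5],[[0,0,0],[0,0,0],0.6],[[0,0,0],[0,0,0],0.6],[[0,0,0],[0,0,0],0.6],[[0,0,0],[0,0,-1],0.6],[[0,0,0],[0,0,-2],0.6],[[0,0,0],[0,0,-3],0.6],[[0,0,0],[0,0,-3],0.6],[[0,0,0],[0,0,-1],0.6]])

```text
t: 18.53
tool_pos: [0.5479, -0.2476, 0.1311]
ee_rot: [-0.02, 3.136, -0.004]
contact_force: [-0.4, -0.5, 1.1]
opening: 0.597
```

```bash
python3 st.py .622 .322 .128 -13; python3 - <<'E'
from bench import viewer
from h import *
c=viewer.read_camera("side");cv2.imwrite("pics/s8.png",cv2.cvtColor(c["pixels"],cv2.COLOR_RGB2BGR))
c=viewer.read_camera("top");W=cloud(c);cv2.imwrite("pics/t8.png",cv2.cvtColor(c["pixels"],cv2.COLOR_RGB2BGR))
w=W[135:200,95:140].reshape(-1,3)
print(rect(w[w[:,2]>.015][:,:2]),rect(w[w[:,2]>.04][:,:2]))
E
```

```text
t 18.53 pos [ 0.5479 -0.2476  0.1311] yaw -179.26 zax [ 0.0052 -0.0022 -1.    ] q [-0.42  0.4   0.02  1.19  0.   -0.44] F [-0.4 -0.5  1.1] open 0.597
shift cm [-8.14 56.86  0.22] turn z deg 13.74
[621.6 322.6  87.   35.9 -12.1] [622.3 322.8  75.8  34.7 -13.6]
```

View pics/s8.png

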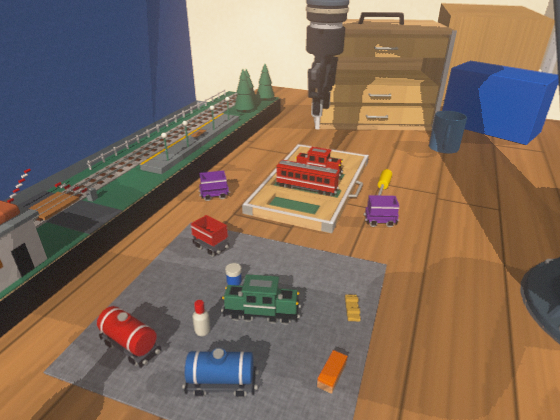

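View pics/t8.png

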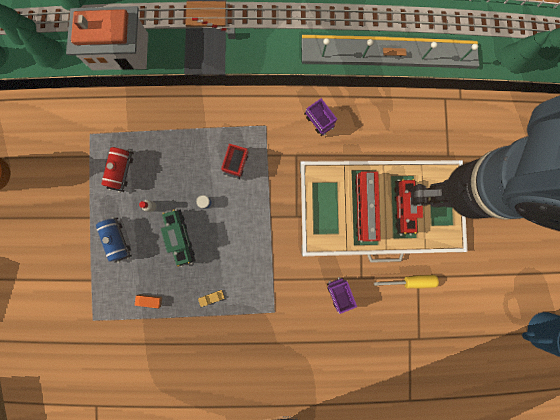

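Coach at (368,207) and loco at (407,207) both stand in their recesses. The red tank is next: two readings agree on (0.622, 0.322), yaw about -13°.

Call:
arm_command(series=[[[0,0,0],[-0.2,1.5,0],0.8],[[0,0,0],[-0.5,3.5,0],1],[[0,0,0],[-0.5,3.5,0],1],[[0,0,0],[-0.5,3.5,0],1],[[0,0,0],[-0.5,3.5,0],1],[[0,0,0],[-0.5,3.5,0],1],[[0,0,0],[-0.5,3.5,0],1],[[0,0,0],[-0.5,3.5,0],1],[[0,0,0],[-0.5,3.5,0],1],[[0,0,0],[-0.5,3.5,0],1],[[0,0,0],[-0.5,3.5,0],1],[[0,0,0],[-0.5,3.5,0],1],[[0,0,0],[-0.5,3.5,0],1],[[0,0,0],[-0.5,3.5,0],1],[[0,0,0],[-0.5,3.5,0],1],[[0,0,0],[-0.5,3.5,0],1],[[0,0,0],[-0.4,2.9,0],1],[[0,0,6.8],[0,0,0],1],[[0,0,6.9],[0,0,0],1],[[0,0,0],[0,0,0],1]])

```text
t: 20.3
tool_pos: [0.6184, 0.3242, 0.1238]
ee_rot: [-0.361, -3.118, 0.003]
contact_force: [-0.3, -1.0, -0.3]
opening: 1.002
```

```bash
python3 st.py .622 .322 .017 -13
```

```text
t 20.3 pos [0.6184 0.3242 0.1238] yaw 166.8 zax [-0.0032 -0.0014 -1.    ] q [0.48 0.57 0.31 1.31 0.   0.71] F [-0.3 -1.  -0.3] open 1.002
shift cm [-0.43 -0.11 10.68] turn z deg -0.2
```

Call:
arm_command(series=[[[0,0,-0.2],[-0.4,-0.1,1],1],[[0,0,0],[0,0,2],1],[[0,0,0],[0,0,2.5],1],[[0,0,0],[0,0,2.5],1],[[0,0,0],[0,0,1.5],1],[[0,0,0],[0,0,0.8],1],[[0,0,0],[0,0,0.3],1],[[0,0,0],[0,0,0],1]])

```text
t: 20.97
tool_pos: [0.6233, 0.3208, 0.0193]
ee_rot: [-0.347, -3.121, 0.001]
contact_force: [0.6, -0.6, -0.2]
opening: 1.003
```

Call:
arm_command(series=[[[0,0,0],[0,0,0],0.5],[[0,0,0],[0,0,0],0.45],[[0,0,0],[0,0,0],0.4],[[0,0,0],[0,0,0],0.35],[[0,0,0],[0,0,0],0.2],[[0,0,0],[0,0,0],0],[[0,0,0],[0,0,0],0],[[0,0,0],[0,0,0],0]], grip_force=40)

```text
t: 21.63
tool_pos: [0.6247, 0.3226, 0.0216]
ee_rot: [0.348, 3.12, 0.004]
contact_force: [1.4, 3.6, 5.9]
opening: 0.314
```

```bash
python3 st.py .544 -.0872 .12 -13; python3 - <<'E'
from bench import viewer
import cv2
c=viewer.read_camera("side");cv2.imwrite("pics/s9.png",cv2.cvtColor(c["pixels"],cv2.COLOR_RGB2BGR))
E
```

```text
t 21.63 pos [0.6247 0.3226 0.0216] yaw 167.27 zax [ 0.0027  0.0026 -1.    ] q [0.48 0.63 0.15 1.08 0.   0.7 ] F [1.4 3.6 5.9] open 0.314
shift cm [ -1.18 -41.72  -9.96] turn z deg 0.27
```

View pics/s9.png

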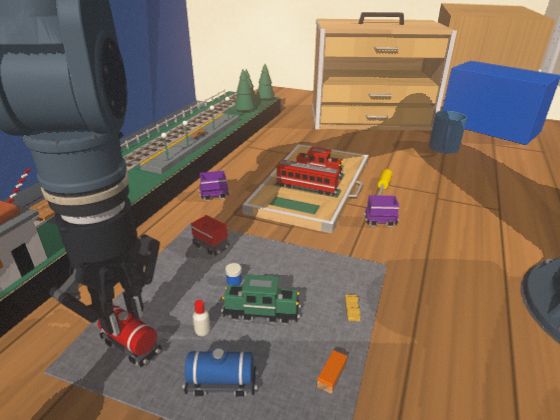

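```bash
python3 - <<'E'
import cv2
im=cv2.imread("pics/s9.png")
cv2.imwrite("pics/s9c.png",cv2.resize(im[230:380,50:200],None,fx=4,fy=4,interpolation=cv2.INTER_CUBIC))
im=cv2.imread("pics/s2.png")
cv2.imwrite("pics/s2c.png",cv2.resize(im[200:320,110:240],None,fx=4,fy=4,interpolation=cv2.INTER_CUBIC))
E
```

```text
(no output)
```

View pics/s9c.png

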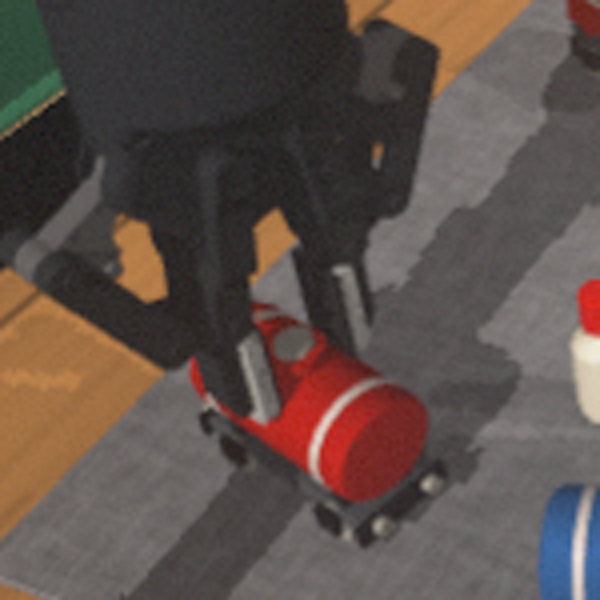

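View pics/s2c.png

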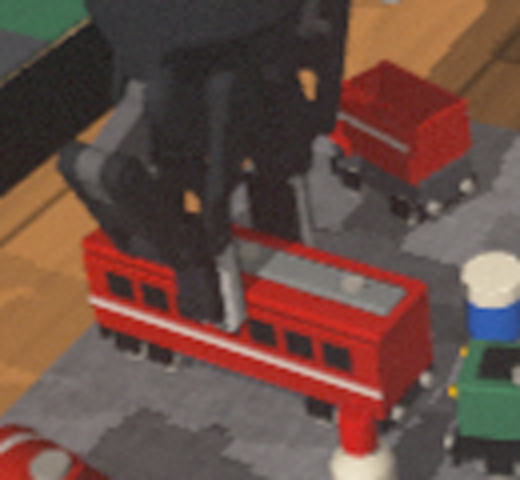

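The tank closed only to 0.314 (about 27 mm). The crop shows the pad tips sitting above the tank's axis, so this grip is too high. Reopening to regrip about 10 mm lower.

Call:
arm_command(series=[[[0,0,0],[0,0,0],0.35],[[0,0,0],[0,0,0],0.4],[[0,0,0],[0,0,0],0.5],[[0,0,0],[0,0,0],0.8],[[0,0,0],[0,0,0],1],[[0,0,0],[0,0,0],1],[[0,0,0],[0,0,0],1]])

```text
t: 22.27
tool_pos: [0.6235, 0.3212, 0.0199]
ee_rot: [-0.349, -3.122, 0.0]
contact_force: [-0.3, -0.2, -0.5]
opening: 0.999
```

```bash
python3 st.py .622 .322 .009 -13; python3 - <<'E'
from bench import viewer
import cv2
c=viewer.read_camera("side");cv2.imwrite("pics/s10.png",cv2.resize(cv2.cvtColor(c["pixels"],cv2.COLOR_RGB2BGR)[230:380,50:200],None,fx=4,fy=4,interpolation=cv2.INTER_CUBIC))
c=viewer.read_camera("top");cv2.imwrite("pics/t10.png",cv2.resize(cv2.cvtColor(c["pixels"],cv2.COLOR_RGB2BGR)[120:270,80:230],None,fx=4,fy=4,interpolation=cv2.INTER_CUBIC))
E
```

```text
t 22.27 pos [0.6235 0.3212 0.0199] yaw 167.23 zax [-4.e-04 -2.e-04 -1.e+00] q [0.48 0.64 0.15 1.08 0.   0.7 ] F [-0.3 -0.2 -0.5] open 0.999
shift cm [0.17 0.05 1.09] turn z deg 0.23
```

View pics/s10.png

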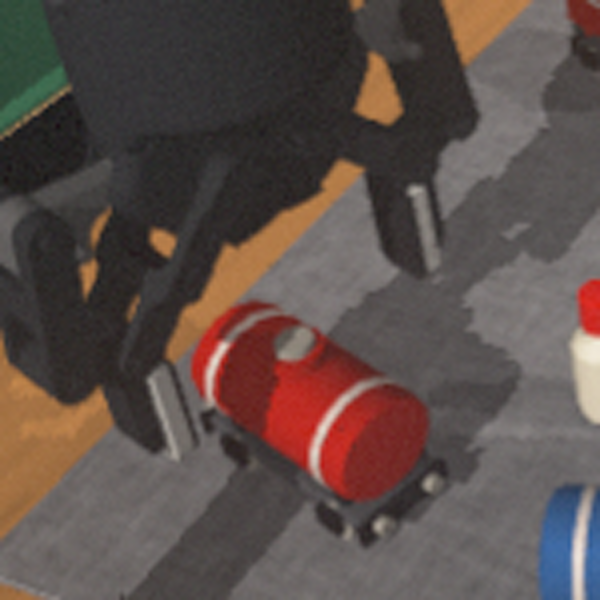

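View pics/t10.png

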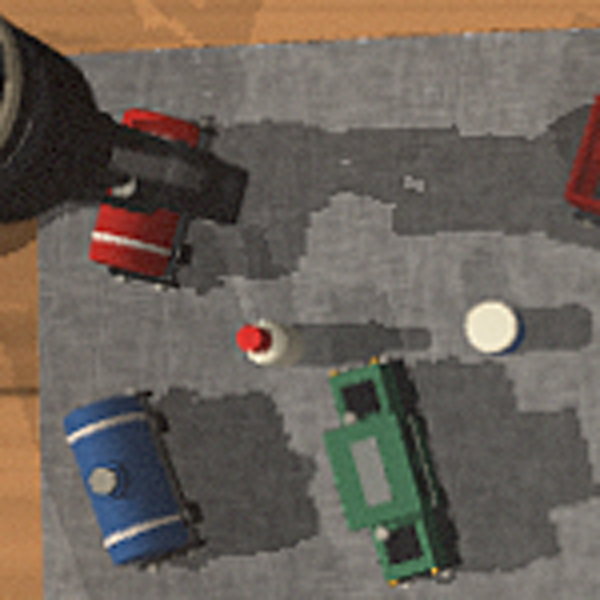

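The tank stands upright and undisturbed, with the dome midway between the fingers. Lowering 10 mm and closing again.

Call:
arm_command(series=[[[0,0,0],[0.1,0,0.5],1],[[0,0,0],[0,0,0.5],1],[[0,0,0],[0,0,0],0.5],[[0,0,0],[0,0,0],0.45],[[0,0,0],[0,0,0],0.42],[[0,0,0],[0,0,0],0.4],[[0,0,0],[0,0,0],0.3],[[0,0,0],[0,0,0],0],[[0,0,0],[0,0,0],0],[[0,0,0],[0,0,0],0]], grip_force=40)

```text
t: 23.2
tool_pos: [0.6229, 0.3217, 0.0106]
ee_rot: [0.349, 3.122, 0.001]
contact_force: [-0.9, -0.2, 3.9]
opening: 0.401
```

```bash
python3 st.py .544 -.0872 .12 -13; python3 - <<'E'
from bench import viewer
import cv2
c=viewer.read_camera("side");cv2.imwrite("pics/s11.png",cv2.resize(cv2.cvtColor(c["pixels"],cv2.COLOR_RGB2BGR)[230:380,50:200],None,fx=4,fy=4,interpolation=cv2.INTER_CUBIC))
E
```

```text
t 23.2 pos [0.6229 0.3217 0.0106] yaw 167.23 zax [ 6.e-04  5.e-04 -1.e+00] q [0.48 0.64 0.13 1.06 0.   0.7 ] F [-0.9 -0.2  3.9] open 0.401
shift cm [ -1.35 -41.61 -10.97] turn z deg 0.23
```

View pics/s11.png

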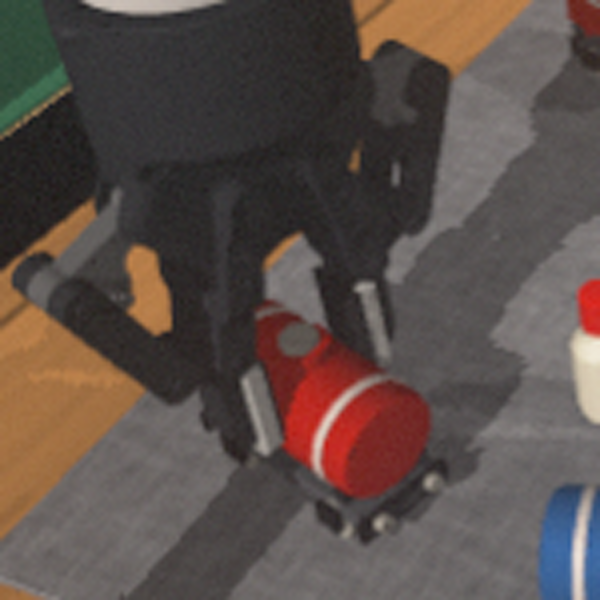

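Opening 0.401, about 35 mm, with the pads either side of the axis. A good grip now. Carrying.

Call:
arm_command(series=[[[0,0,0],[0,0,-0.5],0],[[0,0,0],[0,0,-1.5],0],[[0,0,0],[0,0,-2.5],0],[[0,0,0],[0,0,-3],0],[[0,0,0],[0,0,-2.5],0],[[0,0,0],[0,0,-1],0],[[0,0,0],[0,-1.6,0],0],[[0,0,0],[-0.1,-3.1,0],0],[[0,0,0],[-0.1,-3.5,0],0],[[0,0,0],[-0.1,-3.5,0],0],[[0,0,0],[-0.1,-3.5,0],0],[[0,0,0],[-0.2,-3.5,0],0],[[0,0,0],[-0.1,-3.5,0],0],[[0,0,0],[-0.2,-3.5,0],0],[[0,0,0],[-0.1,-3.5,0],0],[[0,0,0],[-0.1,-3.5,0],0],[[0,0,0],[-0.1,-3.5,0],0],[[0,0,0],[-0.1,-3.5,0],0],[[0,0,0],[0,-1.9,0],0],[[0,0,0],[0,0,0],0]])

```text
t: 24.92
tool_pos: [0.5419, -0.0905, 0.1194]
ee_rot: [-0.355, -3.12, 0.001]
contact_force: [0.7, 0.2, -1.5]
opening: 0.405
```

Call:
arm_command(series=[[[0,0,-6.5],[0,0,0],0],[[0,0,-7],[0,0,0],0],[[0,0,0],[0,0,0],0],[[0,0,0],[0,0,0],0]])

```text
t: 25.25
tool_pos: [0.5431, -0.0866, 0.1196]
ee_rot: [0.015, -3.141, -0.001]
contact_force: [0.3, -1.2, -0.5]
opening: 0.4
```

```bash
python3 st.py .544 -.0872 .0186 0.7; python3 - <<'E'
from bench import viewer
import cv2
c=viewer.read_camera("side");cv2.imwrite("pics/s12.png",cv2.cvtColor(c["pixels"],cv2.COLOR_RGB2BGR))
E
```

```text
t 25.25 pos [ 0.5431 -0.0866  0.1196] yaw -179.46 zax [-9.e-04  4.e-04 -1.e+00] q [-0.16  0.32 -0.12  1.13  0.   -0.17] F [ 0.3 -1.2 -0.5] open 0.4
shift cm [-0.09 -0.07 10.1 ] turn z deg -0.16
```

View pics/s12.png

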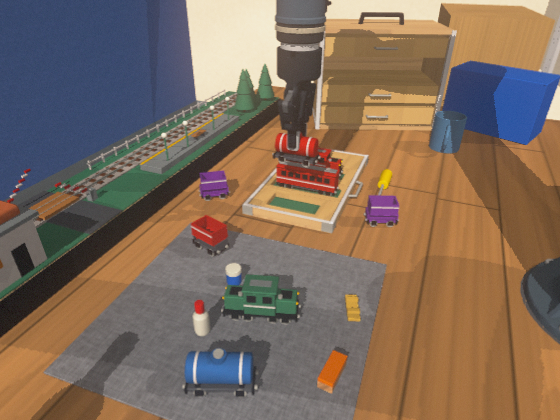

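Call:
arm_command(series=[[[0,0,0],[-0.1,0,1],0],[[0,0,0],[0,0,2],0],[[0,0,0],[0,0,2],0],[[0,0,0],[0,0,1.8],0],[[0,0,0],[0,0,1],0],[[0,0,0],[0,0,0.6],0],[[0,0,0],[0,0,0.4],0],[[0,0,0],[0,0,0.2],0],[[0,0,0],[0,0,0.2],0],[[0,0,0],[0,0,0.2],0],[[0,0,0],[0,0,0.1],0],[[0,0,0],[0,0,0],0],[[0,0,0],[0,0,0],0]])

```text
t: 26.38
tool_pos: [0.5446, -0.0871, 0.0254]
ee_rot: [-0.02, 3.141, 0.0]
contact_force: [0.2, 0.7, -1.0]
opening: 0.404
```

```bash
python3 st.py .544 -.0872 .0186 0.7; python3 - <<'E'
from bench import viewer
import cv2
c=viewer.read_camera("side");cv2.imwrite("pics/s13.png",cv2.resize(cv2.cvtColor(c["pixels"],cv2.COLOR_RGB2BGR)[90:240,230:390],None,fx=4,fy=4))
E
```

```text
t 26.38 pos [ 0.5446 -0.0871  0.0254] yaw -179.28 zax [ 5.e-04  0.e+00 -1.e+00] q [-0.16  0.4  -0.26  0.9   0.   -0.17] F [ 0.2  0.7 -1. ] open 0.404
shift cm [ 0.06 -0.01  0.68] turn z deg 0.02
```

View pics/s13.png

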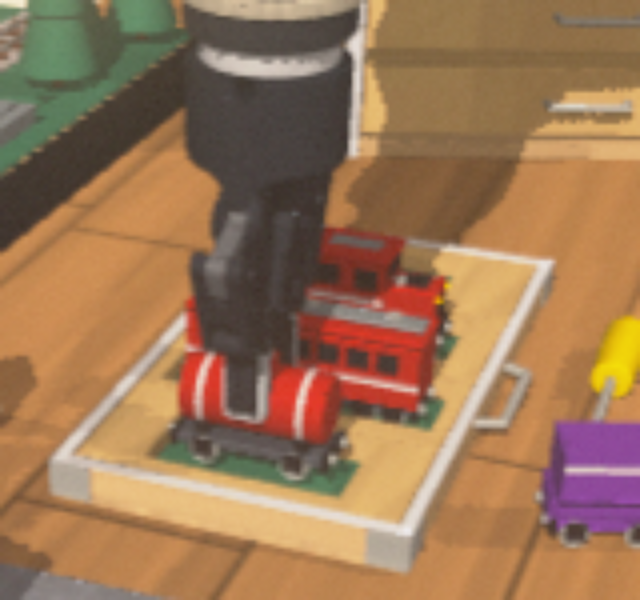

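The tank hangs level inside its recess. Lowering to contact.

Call:
arm_command(series=[[[0,0,0],[0,0,0.1],0],[[0,0,0],[0,0,0.1],0],[[0,0,0],[0,0,0.1],0],[[0,0,0],[0,0,0.1],0],[[0,0,0],[0,0,0.1],0],[[0,0,0],[0,0,0.05],0],[[0,0,0],[0,0,0],0],[[0,0,0],[0,0,0],0]])

```text
t: 27.1
tool_pos: [0.5443, -0.0871, 0.0195]
ee_rot: [0.02, -3.141, -0.0]
contact_force: [0.8, 0.2, -1.5]
opening: 0.397
```

Call:
arm_command(series=[[[0,0,0],[0,0,0.05],0],[[0,0,0],[0,0,0.05],0],[[0,0,0],[0,0,0],0],[[0,0,0],[0,0,0],0]])

```text
t: 27.43
tool_pos: [0.5444, -0.087, 0.0186]
ee_rot: [0.02, -3.142, -0.0]
contact_force: [-0.8, 0.3, -2.3]
opening: 0.399
```

Call:
arm_command(series=[[[0,0,0],[0,0,0.05],0],[[0,0,0],[0,0,0],0],[[0,0,0],[0,0,0],0]])

```text
t: 27.68
tool_pos: [0.5444, -0.087, 0.0185]
ee_rot: [-0.02, 3.141, 0.0]
contact_force: [-2.2, 1.2, 5.2]
opening: 0.399
```

Call:
arm_command(series=[[[0,0,0],[0,0,0.05],0],[[0,0,0],[0,0,0],0],[[0,0,0],[0,0,0],0]])

```text
t: 27.93
tool_pos: [0.5445, -0.087, 0.0184]
ee_rot: [-0.02, 3.141, 0.0]
contact_force: [-4.6, 0.8, 10.7]
opening: 0.397
```

Contact. Easing off 0.8 mm, then releasing.

Call:
arm_command(series=[[[0,0,0],[0,0,-0.08],0],[[0,0,0],[0,0,0],0.41],[[0,0,0],[0,0,0],0.44],[[0,0,0],[0,0,0],0.5],[[0,0,0],[0,0,0],0.6],[[0,0,0],[0,0,0],0.6],[[0,0,0],[0,0,0],0.6],[[0,0,0],[0,0,-1],0.6],[[0,0,0],[0,0,-2],0.6],[[0,0,0],[0,0,-3],0.6],[[0,0,0],[0,0,-3],0.6],[[0,0,0],[0,0,-2],0.6],[[0,0,0],[0,0,0],0.6]])

```text
t: 29.02
tool_pos: [0.5469, -0.0875, 0.1336]
ee_rot: [-0.02, 3.134, -0.002]
contact_force: [0.5, -0.9, 1.2]
opening: 0.598
```

```bash
python3 st.py .635 .091 .125 -17.2; python3 - <<'E'
from bench import viewer
from h import *
c=viewer.read_camera("side");cv2.imwrite("pics/s14.png",cv2.cvtColor(c["pixels"],cv2.COLOR_RGB2BGR))
c=viewer.read_camera("top");W=cloud(c);cv2.imwrite("pics/t14.png",cv2.cvtColor(c["pixels"],cv2.COLOR_RGB2BGR))
w=W[138:184,215:256].reshape(-1,3)
print(rect(w[w[:,2]>.015][:,:2]),rect(w[w[:,2]>.04][:,:2]))
E
```

```text
t 29.02 pos [ 0.5469 -0.0875  0.1336] yaw -179.27 zax [ 0.0073 -0.0011 -1.    ] q [-0.16  0.31 -0.09  1.15  0.   -0.17] F [ 0.5 -0.9  1.2] open 0.598
shift cm [-9.03 17.73  0.91] turn z deg 17.93
[633.2  91.7  59.1  37.1 -17. ] [636.   90.8  53.3  37.  -16.9]
```

View pics/s14.png

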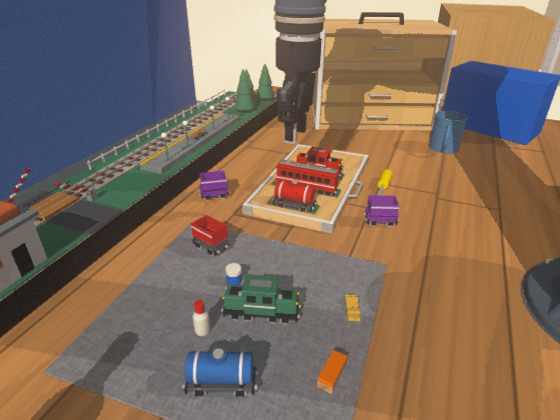

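View pics/t14.png

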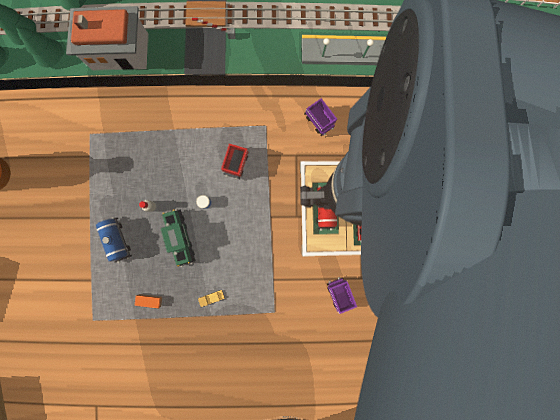

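The tank stands in its recess at (295,195) in the side view. Last is the red tipper, at (235,160) in the top view. The purple ones at (321,117) and (341,295) are look-alikes and stay.

Call:
arm_command(series=[[[0,0,0],[-0.8,1.5,0],0.8],[[0,0,0],[-1.5,3,0],1],[[0,0,0],[-1.5,3,0],1],[[0,0,0],[-1.5,3,0],1],[[0,0,0],[-1.5,3,0],1],[[0,0,0],[-1.5,3,0],1],[[0,0,0],[-0.8,1.2,0],1],[[0,0,6],[0,0,0],1],[[0,0,6],[0,0,0],1],[[0,0,6],[0,0,0],1],[[0,0,0],[0,0,2],1],[[0,0,0],[0,0,1],1],[[0,0,0],[0,0,0],1],[[0,0,0],[0,0,0],1]])

```text
t: 30.28
tool_pos: [0.632, 0.0909, 0.0971]
ee_rot: [-0.47, -3.103, 0.001]
contact_force: [0.2, 0.3, 0.8]
opening: 1.004
```

```bash
python3 st.py .635 .091 .014 -17.1
```

```text
t 30.28 pos [0.632  0.0909 0.0971] yaw 162.77 zax [-3.1e-03 -4.0e-04 -1.0e+00] q [0.14 0.48 0.08 1.17 0.   0.44] F [0.2 0.3 0.8] open 1.004
shift cm [-0.31  0.11  8.31] turn z deg -0.13
```

Call:
arm_command(series=[[[0,0,0],[-0.3,0.1,1],1],[[0,0,0],[0,0,2],1],[[0,0,0],[0,0,2],1],[[0,0,0],[0,0,1.8],1],[[0,0,0],[0,0,1],1],[[0,0,0],[0,0,0.5],1],[[0,0,0],[0,0,0],1],[[0,0,0],[0,0,0],1]])

```text
t: 30.95
tool_pos: [0.6368, 0.0912, 0.016]
ee_rot: [0.471, 3.105, 0.0]
contact_force: [-0.5, 0.2, 1.2]
opening: 1.007
```

Call:
arm_command(series=[[[0,0,0],[0,0,0],0.5],[[0,0,0],[0,0,0],0.45],[[0,0,0],[0,0,0],0.42],[[0,0,0],[0,0,0],0.4],[[0,0,0],[0,0,0],0.3],[[0,0,0],[0,0,0],0],[[0,0,0],[0,0,0],0],[[0,0,0],[0,0,0],0]], grip_force=30)

```text
t: 31.62
tool_pos: [0.6367, 0.0911, 0.0161]
ee_rot: [0.472, 3.105, 0.0]
contact_force: [-0.3, -0.7, 6.2]
opening: 0.41
```

```bash
python3 st.py .547 -.327 .12 -17.1; python3 - <<'E'
from bench import viewer
import cv2
c=viewer.read_camera("side");cv2.imwrite("pics/s15.png",cv2.resize(cv2.cvtColor(c["pixels"],cv2.COLOR_RGB2BGR)[140:290,130:280],None,fx=4,fy=4,interpolation=cv2.INTER_CUBIC))
E
```

```text
t 31.62 pos [0.6367 0.0911 0.0161] yaw 162.73 zax [ 1.e-03  1.e-04 -1.e+00] q [ 0.14  0.55 -0.03  0.99 -0.    0.44] F [-0.3 -0.7  6.2] open 0.41
shift cm [ -3.86 -42.59 -10.4 ] turn z deg -0.17
```

View pics/s15.png

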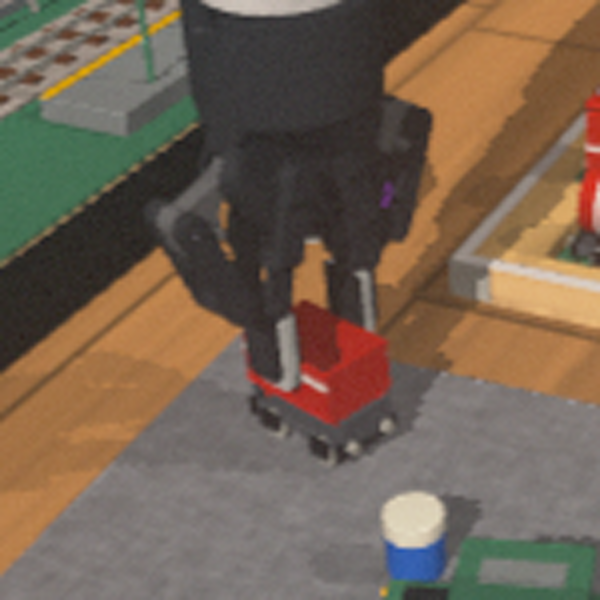

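Opening 0.41, with pads flat on the tub sides. Carrying.

Call:
arm_command(series=[[[0,0,0],[0,0,-0.5],0],[[0,0,0],[0,0,-1.5],0],[[0,0,0],[0,0,-2.5],0],[[0,0,0],[0,0,-3],0],[[0,0,0],[0,0,-2.5],0],[[0,0,0],[0,0,-1],0],[[0,0,0],[-0.2,-1.6,0],0],[[0,0,0],[-0.3,-3.5,0],0],[[0,0,0],[-0.3,-3.5,0],0],[[0,0,0],[-0.3,-3.5,0],0],[[0,0,0],[-0.3,-3.5,0],0],[[0,0,0],[-0.3,-3.5,0],0],[[0,0,0],[-0.3,-3.5,0],0],[[0,0,0],[-0.3,-3.5,0],0],[[0,0,0],[-0.3,-3.5,0],0],[[0,0,0],[-0.3,-3.5,0],0],[[0,0,0],[-0.3,-3.5,0],0],[[0,0,0],[-0.3,-3.5,0],0],[[0,0,0],[-0.3,-2.5,0],0],[[0,0,0],[0,0,0],0]])

```text
t: 33.33
tool_pos: [0.5438, -0.3316, 0.1235]
ee_rot: [-0.478, -3.103, 0.001]
contact_force: [-0.4, 0.2, -0.8]
opening: 0.411
```

Call:
arm_command(series=[[[0,0,-6],[0,0,0],0],[[0,0,-6],[0,0,0],0],[[0,0,-6],[0,0,0],0],[[0,0,0],[0,0,0],0],[[0,0,0],[0,0,0],0]])

```text
t: 33.75
tool_pos: [0.5454, -0.3265, 0.1243]
ee_rot: [0.015, -3.14, -0.002]
contact_force: [-0.0, 0.7, -1.0]
opening: 0.411
```

```bash
python3 st.py .547 -.327 .0244 0.7; python3 - <<'E'
from bench import viewer
import cv2
c=viewer.read_camera("side");cv2.imwrite("pics/s16.png",cv2.cvtColor(c["pixels"],cv2.COLOR_RGB2BGR))
c=viewer.read_camera("top");cv2.imwrite("pics/t16.png",cv2.cvtColor(c["pixels"],cv2.COLOR_RGB2BGR))
E
```

```text
t 33.75 pos [ 0.5454 -0.3265  0.1243] yaw -179.45 zax [-0.0015  0.001  -1.    ] q [-0.54  0.46  0.11  1.22  0.   -0.55] F [-0.   0.7 -1. ] open 0.411
shift cm [-0.17 -0.06  9.99] turn z deg -0.15
```

View pics/s16.png

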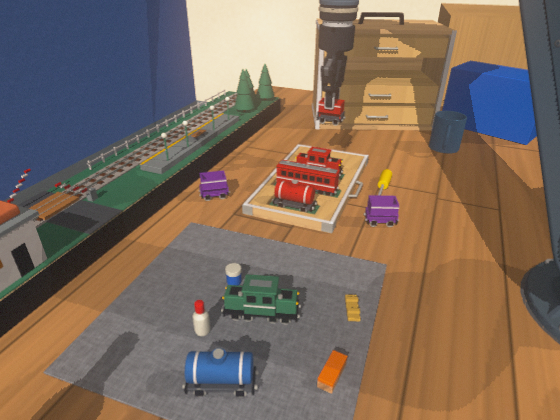

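View pics/t16.png

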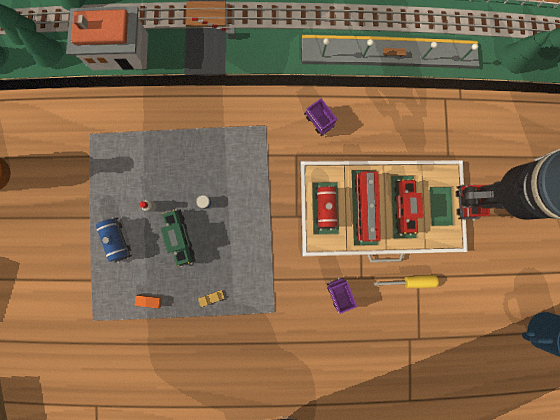

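Call:
arm_command(series=[[[0,0,0],[-0.1,0,1],0],[[0,0,0],[0,0,2],0],[[0,0,0],[0,0,2],0],[[0,0,0],[0,0,1.8],0],[[0,0,0],[0,0,1],0],[[0,0,0],[0,0,0.6],0],[[0,0,0],[0,0,0.4],0],[[0,0,0],[0,0,0.2],0],[[0,0,0],[0,0,0.2],0],[[0,0,0],[0,0,0],0],[[0,0,0],[0,0,0],0]])

```text
t: 34.77
tool_pos: [0.5475, -0.3271, 0.034]
ee_rot: [-0.02, 3.141, -0.001]
contact_force: [-0.6, 0.1, -1.3]
opening: 0.414
```

```bash
python3 st.py .547 -.327 .0244 0.7; python3 - <<'E'
from bench import viewer
import cv2
c=viewer.read_camera("top");cv2.imwrite("pics/t17.png",cv2.resize(cv2.cvtColor(c["pixels"],cv2.COLOR_RGB2BGR)[150:265,320:500],None,fx=4,fy=4,interpolation=cv2.INTER_CUBIC))
E
```

```text
t 34.77 pos [ 0.5475 -0.3271  0.034 ] yaw -179.27 zax [ 9.e-04 -4.e-04 -1.e+00] q [-0.54  0.52 -0.03  1.02  0.   -0.55] F [-0.6  0.1 -1.3] open 0.414
shift cm [0.05 0.01 0.96] turn z deg 0.03
```

View pics/t17.png

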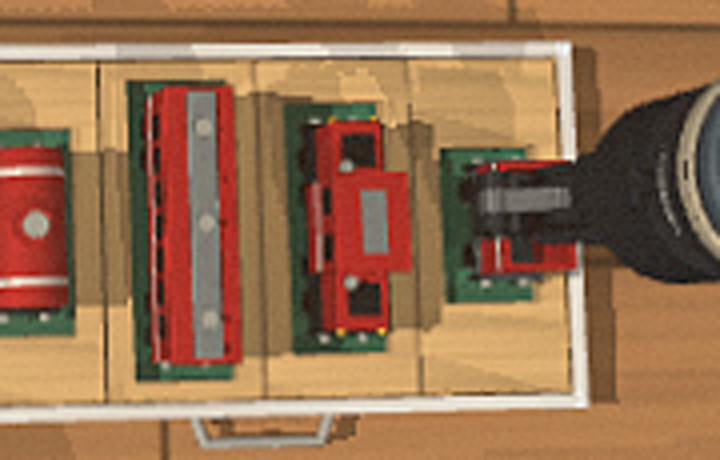

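The tipper's wheels (rows 165–285) lie within its recess (rows 148–302). Lowering.

Call:
arm_command(series=[[[0,0,0],[0,0,0.2],0],[[0,0,0],[0,0,0.2],0],[[0,0,0],[0,0,0.1],0],[[0,0,0],[0,0,0.1],0],[[0,0,0],[0,0,0.1],0],[[0,0,0],[0,0,0.1],0],[[0,0,0],[0,0,0.05],0],[[0,0,0],[0,0,0],0],[[0,0,0],[0,0,0],0]])

```text
t: 35.57
tool_pos: [0.5471, -0.3269, 0.0249]
ee_rot: [0.02, -3.141, -0.0]
contact_force: [0.7, -0.8, -1.0]
opening: 0.415
```

Call:
arm_command(series=[[[0,0,0],[0,0,0.05],0],[[0,0,0],[0,0,0],0],[[0,0,0],[0,0,0],0]])

```text
t: 35.82
tool_pos: [0.5471, -0.3269, 0.0244]
ee_rot: [0.02, -3.141, -0.0]
contact_force: [0.9, 0.3, -1.2]
opening: 0.411
```

Call:
arm_command(series=[[[0,0,0],[0,0,0.05],0],[[0,0,0],[0,0,0],0],[[0,0,0],[0,0,0],0]])

```text
t: 36.07
tool_pos: [0.5471, -0.327, 0.0241]
ee_rot: [-0.02, 3.141, -0.0]
contact_force: [-0.6, -0.4, 2.6]
opening: 0.412
```

Call:
arm_command(series=[[[0,0,0],[0,0,0.05],0],[[0,0,0],[0,0,0],0],[[0,0,0],[0,0,0],0]])

```text
t: 36.32
tool_pos: [0.5472, -0.327, 0.0241]
ee_rot: [-0.02, 3.141, -0.0]
contact_force: [-2.6, 1.1, 5.6]
opening: 0.411
```

Contact. Releasing, then rising and moving clear for a final look.

Call:
arm_command(series=[[[0,0,0],[0,0,-0.05],0.42],[[0,0,0],[0,0,0],0.44],[[0,0,0],[0,0,0],0.48],[[0,0,0],[0,0,0],0.55],[[0,0,0],[0,0,0],0.55],[[0,0,0],[0,0,0],0.55],[[0,0,0],[0,0,-1],0.55],[[0,0,0],[0,0,-2],0.55],[[0,0,0],[0,0,-3],0.55],[[0,0,0],[0,0,-3],0.55],[[0,0,0],[0,0,-3],0.55],[[0,0,0],[0,0,-3],0.55],[[0,0,0],[1,-3,0],0.55],[[0,0,0],[2,-3,0],0.55],[[0,0,0],[2,-3,0],0.55],[[0,0,0],[2,-3,0],0.55],[[0,0,0],[2,-2,0],0.55],[[0,0,0],[2,-1,0],0.55],[[0,0,0],[0,0,0],0.55],[[0,0,0],[0,0,0],0.55]])

```text
t: 37.98
tool_pos: [0.4381, -0.479, 0.1746]
ee_rot: [-0.016, 3.141, -0.0]
contact_force: [0.8, -0.4, -0.2]
opening: 0.552
```

```bash
python3 st.py; python3 - <<'E'
from bench import viewer
from h import *
c=viewer.read_camera("side");im=cv2.cvtColor(c["pixels"],cv2.COLOR_RGB2BGR);cv2.imwrite("pics/s18.png",cv2.resize(im[130:240,230:390],None,fx=5,fy=5,interpolation=cv2.INTER_CUBIC))
c=viewer.read_camera("top");W=cloud(c);cv2.imwrite("pics/t18.png",cv2.cvtColor(c["pixels"],cv2.COLOR_RGB2BGR))
for k,(a,b,d,e),z in (("tank",(308,175,346,242),.05),("coach",(348,164,386,250),.05),("loco",(387,170,424,243),.05),("tipper",(426,180,462,234),.045),("btank",(90,215,137,268),.028),("gloco",(157,208,200,268),.028),("p1",(300,95,342,140),.028),("p2",(322,272,362,318),.028)):
    w=W[b:e,a:d].reshape(-1,3);w=w[w[:,2]>z];print(k,rect(w[:,:2]),np.percentile(w[:,2],[50,95]).round(4))
E
```

```text
t 37.98 pos [ 0.4381 -0.479   0.1746] yaw -179.4 zax [ 4.e-04 -2.e-04 -1.e+00] q [-0.83  0.46  0.25  1.35  0.   -0.84] F [ 0.8 -0.4 -0.2] open 0.552
tank [544.  -86.2  74.5  34.5  -0. ] [0.0611 0.0701]
coach [ 5.444e+02 -1.663e+02  1.324e+02  3.660e+01  2.000e-01] [0.066  0.0701]
loco [ 545.6 -246.4  103.2   38.2    0. ] [0.0692 0.073 ]
tipper [ 547.4 -326.7   51.    37.9    1.3] [0.0582 0.0642]
btank [483.9 326.6  78.   34.7  20.9] [0.0523 0.0618]
gloco [487.3 201.3 103.8  38.   15.7] [0.0573 0.0645]
p1 [725.  -79.6  56.5  37.9  36.1] [0.0449 0.0526]
p2 [ 374.  -114.1   56.6   37.2   19.9] [0.0467 0.053 ]
```

View pics/s18.png

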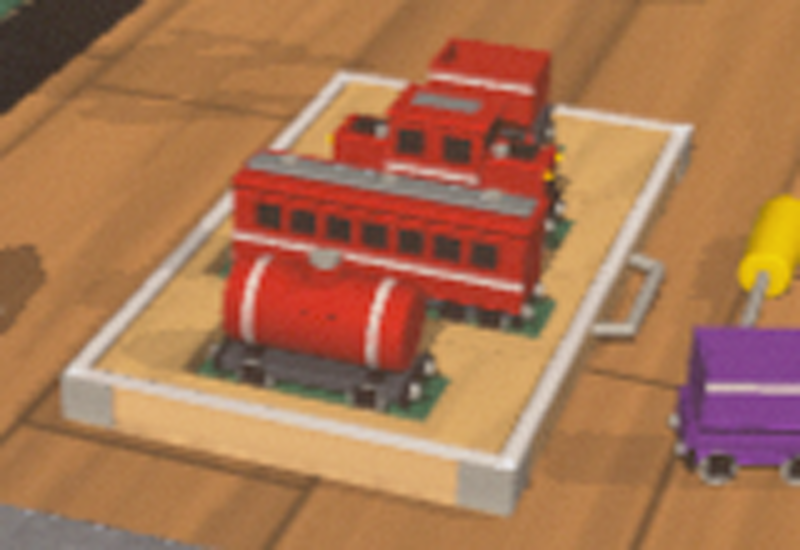

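View pics/t18.png

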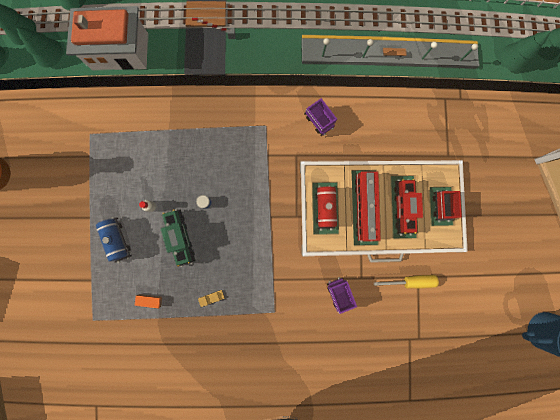

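```bash
python3 - <<'E'
import cv2
im=cv2.imread("pics/t18.png");cv2.imwrite("pics/t18c.png",cv2.resize(im[155:260,295:475],None,fx=4.4,fy=4.4,interpolation=cv2.INTER_CUBIC))
E
```

```text
(no output)
```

View pics/t18c.png

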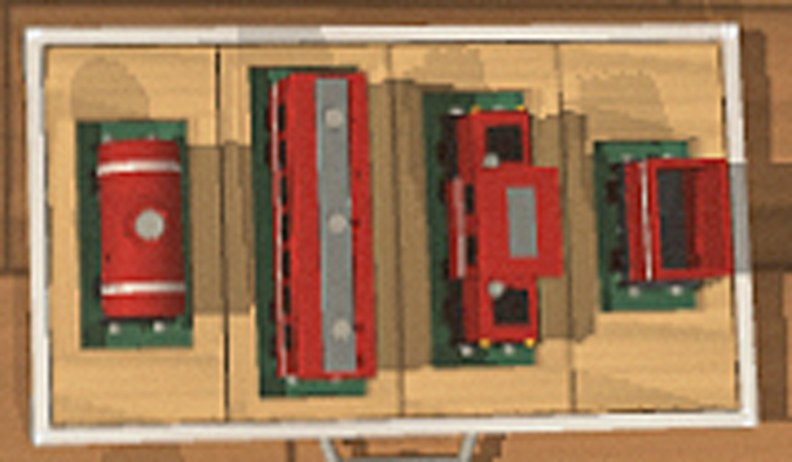

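All four stand upright with green floor showing at both ends. Roof heights match the floor height plus each vehicle's own height. Handing in.

```bash
python3 -c "
from bench import manip
print(manip.hand_in(), manip.state()['t'])"
```

```text
the job is handed in; nothing more can be done
the job is handed in; nothing more can be done
```

The red train is packed. The coach, locomotive, tank wagon and tipping wagon went in that order, each into the recess cut to its own length. Each was lowered in steps of 1 mm or less until the wrist force showed contact, then released. The robot was clear at about 38 s, and I then handed the job in.

- **Placement:** The last pictures show all four upright and centred to within about 1.5 mm. Their tops are within about 2 mm of where they should be if they stand on the recess floor.
- **Neighbour's vehicles and look-alikes:** The blue tank wagon, green locomotive and both purple tippers measured within about 2 mm of their starting positions, which is camera noise. I never reached for any of them.
- **One mend:** My first grip on the red tank closed to only about 27 mm because the pads sat too high. I opened, saw the tank was undisturbed, and gripped again 10 mm lower, which held.
- **Forces:** The highest I read was about 12 N, well under the limits. I read forces only at the end of each move.

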